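# Close a two-part plaster mould in a notched clamp

### The arm

A 6-joint arm with a two-finger parallel gripper is mounted at the origin on the work surface. World frame = base frame: x ahead of the robot, y to its left, z up, the work surface at z = 0. Lengths are in mm, angles in rad, forces in N, time in s.
With the tool pointing down it reaches from about 400 to 925 mm from the base axis. Payload 12.5 kg.
Tool frame: the origin (TCP) lies midway between the tips of the shut fingers; the grasp point (between the pads) lies 19 mm behind it (env.pinch_z is the z of the grasp point in the tool frame, in mm); z points along the fingers, y is the line along which they close (so a half turn about z gives the same grasp; the last joint's range is limited). The gripper opens to 95 mm and grips with 3 to 60 N. Pads are 20 mm wide; open, the fingers measure 119 mm over their backs; the gripper's body (75 mm by 180 mm) begins 59 mm behind the grasp point.
Start: joints at [0.999, 0.491, 1.559, -0, 1.092, -0.106], TCP at [280.698, 558.44, 214.661] pointing down, gripper open.
Joint ranges: [-3.1, 3.1], [-0.84, 2.19], [0.05, 2.79], [-1.13, 4.28], [0.06, 2.93], [-2.69, 2.69]. Speed limits (rad/s): [2.22, 2.22, 2.79, 3.14, 3.14, 3.14].

### API

Orientations are given as [roll, pitch, yaw] about the fixed x, y, z axes, in that order (R = Rz(yaw) Ry(pitch) Rx(roll)).
In Python, from cell import env, eyes gives the robot as it stands.
- The arm moves only by the shell command python3 -m inch 'ROWS'. ROWS is JSON, a list of rows, each a list of 3 entries, a list of its own where there are three numbers: the shift along the tool's x, y, z in units of 60 mm (1.0 is 60 mm), then the turn about the tool's z in units of 5 degrees (1.0 is 5 degrees), then the closure, from -1 (fully open) to 1 (shut). In form: [[[tx, ty, tz], turn, claw], ...]. A call has exactly 10 rows; each row shifts and turns the commanded pose from where the row before left it, along the tool's axes as they then stand; what a row does not reach is not made up. A row lasts 1/8 s, in which the tool goes at most 62.5 mm and 10.7 degrees, less where a joint would pass 70% of its speed; a pose out of reach is approached as far as the arm can. A call is refused whole if a number of a shift passes 1 or a number of a turn 1, either way. A call with a gripper value outside its range is refused whole. The fingers move at their own pace and stop on an object; the grip force is fixed at half the most. Time passes only in rows, so rows that do not move let the fingers close, or fill a call up. It gives the time, the measured TCP pose, the force, the opening and the grip force at its end, in the units of the state.
- env.state(): the state, without advancing time (a new reading comes with each control period).
- eyes.read_camera(name): name is "scene" or "top" or "wrist"; returns a dict with "pixels" (400x640x3 uint8, red, green, blue), "fx", "fy", "cx", "cy" (pixels), "extrinsics" (4x4, takes a point from world to camera coordinates). Camera axes: x right, y down, z forward; pixel columns grow to the right and rows downward; lengths in mm; the calibration is good to about 2 mm. A picture is of the moment at which its call begins. There is no depth.
- env.job_done(): hands the job in; it is judged then, once.
Trained networks look in a picture, given as the dict that the camera call returned (one of the last four; its "shot" number tells which), for a name from the list of things; names that differ only in an ending like _2 or _b are one class to them, and where a whole thing is asked for, a point or a joint stands for the part that bears it (a point fixed in the world has none). Each returns a list of dicts, best first, with "score" (0 to 1); they miss things now and then, are a little off and sometimes report something else, mostly with a low value. They report only what shows in the picture. A call takes as long as a camera call. They do not tell look-alikes from the thing itself.
- eyes.boxes_of(name, picture): "centre" ([row, column] in pixels, amid what is visible of it).
- eyes.cut_out(name, picture): "mask" (400x640 bool, what is visible of it) and "centre" ([row, column] in pixels, amid what is visible of it).
- eyes.spot_point(name, picture): "centre" ([row, column] in pixels: a listed point, or the origin of a listed thing).
The state is a dict: "t": time; "joints": joint angles; "qvel": joint speeds; "tau": joint torques, N m; "eef_pos": TCP position; "tcp_rot": TCP orientation; "ft_force": force on the tool from outside, world axes, zero at the start; "moment": the same for the moment, N m; "opening": opening from 0.0 (shut) to 1.0 (fully open); "grip_force": force on a finger pad.
Only numpy, scipy, OpenCV 4.12 (cv2) and the standard library are available. Lean on these libraries where they do the work, as an engineer would, in place of code of your own. Each camera call takes 0.05 s, during which the arm holds its last target. There are 200 camera calls.

### The job

Close the two-part plaster mould in the bench clamp: squeeze the release lever on the sliding jaw, and with it held squeezed slide the jaw until both mould halves are shut together against the end stop and the jaw's sprung pad is pressed well in, then let go so that the pawl drops fully into a notch and the mould stays clamped by the spring. Plaster chips, so never drive the pad hard onto the bottom of its travel, keep the halves standing upright on the bed, and leave the other things on the table where they are.

Things in the scene. Friction and masses are not known exactly. Their poses are not given: they have to be found in the camera images.
- clamp: Clamp bed: brown wooden board 500 x 120 x 20 mm fixed on the table. Origin: middle of its underside. x runs along it from the jaw to the end stop (the jaw closes to +x), z up. The END STOP is a fixed dark steel block 58 mm high with a black thumbscrew, across the bed near its +x end. Its face stands anywhere from x = 140 to 200 mm and is NOT measured: find it by feel or look.
- notch_bar (a point): Outer end of the steel notched bar on the bed, -y side. The bar runs 185 mm from here to +x: first a 45 mm parking slot in which the jaw starts, pawl down, then 13 notches at 10 mm pitch (teeth 3 mm, gaps 7 mm, pawl 4 mm wide), 4 mm deep in y. The pawl moves along y and blocks the jaw both ways.
- jaw_grip (a point): Grasp point on the sliding jaw, 115 mm above the table, between the outer faces of two upright plates 36 mm wide (x), tops at 137 mm: on +y a plate fixed to the jaw, on -y the release lever. Grip across the clamp's y: 58 mm over both, 44 squeezed; outer sides free. Nothing near is over 80 mm high. Axes as the clamp's. The jaw slides along the clamp's x only, 169 mm, 1 N friction.
- pad_front (a point): Middle of the front (+x) face of the jaw's wooden SPRUNG PAD (90 wide, 52 mm high) as it is when free; moves with the jaw. The pad yields to -x up to 20 mm: 2 N plus 0.6 N per mm, 14 N at the bottom, then hard. When the lever is let go, a loaded pad drives the jaw back to the next notch, up to 10 mm: press it in 13 to 18 mm before letting go.
- lever (a joint): Squeeze angle of the release lever, rad: 0 let go, pawl fully down in a notch; 0.24 squeezed to its stop. It pivots 58 mm above the table about the clamp's x; its top moves to the fixed plate. Pawl clear of the teeth above 0.15; staying above 0.1 when let go: the pawl stands on a tooth. At the grip point 11 N clears the teeth, 13 N reaches the stop: grip with 20 to 30 N while sliding.
- half_near: Mould half nearer to the jaw: off-white plaster block 70 (x) x 84 (y) x 60 (z) mm, 0.27 to 0.53 kg, standing loose on the bed. Origin: middle of its underside, 20 mm above the table; axes about as the clamp's. Its hollow mating face looks to +x. It slides on the bed with 1 to 4 N of friction.
- half_far: Mould half nearer to the end stop: the mirror image, same size, same axes and origin, mating face towards -x. It starts with a gap to the near half and a gap to the end stop.
- near_face (a point): Middle of the near half's mating face (35 mm towards +x of its centre, 30 mm above its underside).
- far_face (a point): Middle of the far half's mating face (35 mm towards -x of its centre, 30 mm above its underside). The mould is shut when the two faces meet.
- scraper: Bystander: reddish flat scraper 110 x 60 mm, 6 mm thick, lying beside the clamp on its robot side. Origin: under its middle.
- clay_pat: Bystander: brown clay pat 55 x 48 x 18 mm beside the clamp. Origin: under its middle.
- needle_tool: Bystander: modelling needle with a pink handle, 135 mm long, 11 mm thick, beside the clamp. Origin: under it.
- clay_figure: Bystander: brown clay figure 99 mm high on a small wooden board 120 x 90 mm. Origin: under its middle.
- tool_pot: Bystander: blue ceramic cup, 90 mm across, 100 mm high. Origin: under its middle.
- slip_bowl: Bystander: white bowl, 140 mm across, 60 mm high. Origin: under its middle.
Not all that is in view belongs to the job. What is shaped like the half_near but green is not meant.

How it is judged (in metres and radians):
On the way, in this order (a step that is already met when the one before it is completed fails the run):
1. the release lever is squeezed so far that the pawl is clear (value of joint lever above 0.15 rad), for 0.1 s.
2. with the lever still squeezed, the jaw presses the two mould halves together (value of joint lever above 0.12 rad and contact force between half_near and half_far above 3 N and distance between near_face and far_face below 0.01 m), for 0.1 s.
At the end, for the whole second after the job is handed in: Lever let go, pawl fully down in a notch (lever below 0.05 rad); mould shut (middles of the mating faces within 10 mm, sideways offset included), held together with 3 to 16 N; both halves upright within 0.08 rad, still and flat on the bed (value of joint lever below 0.05 rad and contact force between half_near and half_far between 3 and 16 N and distance between near_face and far_face below 0.01 m and linear speed of each of half_near, half_far below 0.01 m/s and angle between each of half_near, half_far's own z axis and vertical below 0.08 rad and z of each of half_near, half_far in the frame of clamp below 0.025 m); the robot touches nothing.
It fails at once if the plaster halves are driven together with more than 18 N (contact force between half_near and half_far above 18 N).
It fails at once if a mould half is tipped by more than 0.25 rad (angle between any of half_near, half_far's own z axis and vertical above 0.25 rad).
It fails at once if a bystander is moved by more than 30 mm (distance of any of scraper, clay_pat, needle_tool, clay_figure, tool_pot, slip_bowl from where it was at the start of the episode above 0.03 m).
It also fails if it takes over 45 s, if anything falls off the work surface, if the arm or the gripper's body presses on something with over 40 N, if the wrist force passes 120 N, or if a joint passes its speed limit or range.

## Working session

There is one attempt and no reset: what is moved stays moved. The work goes in short steps, Python scripts to look and compute and a shell command to move; the robot and the scene stay as the last step left them, time stands still between calls to the robot, and variables do not carry over. Pictures are saved under pics/ and viewed, at most 10 in all, crops included, and the job is handed in when it is done.

```bash
mkdir -p pics
cat > h.py <<'E'
from cell import env, eyes
import numpy as np, cv2
def cam(n): return eyes.read_camera(n)
def save(p,f,crop=None,s=1):
    im=cv2.cvtColor(p["pixels"],cv2.COLOR_RGB2BGR)
    if crop: im=im[crop[0]:crop[1],crop[2]:crop[3]]
    cv2.imwrite("pics/"+f,cv2.resize(im,None,fx=s,fy=s))
def atz(p,rc,z):
    E=np.array(p["extrinsics"]);R,t=E[:3,:3],E[:3,3]
    d=R.T@np.array([(rc[1]-p["cx"])/p["fx"],(rc[0]-p["cy"])/p["fy"],1]);o=-R.T@t
    return o+d*(z-o[2])/d[2]
def proj(p,X):
    E=np.array(p["extrinsics"]);c=E[:3,:3]@X+E[:3,3]
    return [p["fy"]*c[1]/c[2]+p["cy"],p["fx"]*c[0]/c[2]+p["cx"]]
Z=dict(clamp=0,notch_bar=25,jaw_grip=115,pad_front=50,half_near=20,half_far=20,near_face=50,far_face=50,scraper=0,clay_figure=0,tool_pot=0,slip_bowl=0,clay_pat=0,needle_tool=0)
E
python3 - <<'E'
from h import *
np.set_printoptions(precision=1,suppress=True)
print(env.state(),env.pinch_z)
for c in("top","scene"):
    p=cam(c);save(p,c+"1.png")
    for n in Z:
        for r in eyes.spot_point(n,p)[:2]: print(c,n,round(r["score"],2),np.array(r["centre"]),atz(p,r["centre"],Z[n]))
E
```

```text
{'t': 0.0, 'joints': array([ 1. ,  0.5,  1.6,  0. ,  1.1, -0.1]), 'qvel': array([ 0., -0.,  0.,  0.,  0.,  0.]), 'tau': array([  0. , -61.3, -25.8,   0.1,   0. ,  -0. ]), 'eef_pos': array([280.6, 558.2, 214.1]), 'tcp_rot': array([-3.1, -0. ,  2.7]), 'ft_force': array([-0.1,  0.6, -0.5]), 'moment': array([ 0.1,  0. , -0. ]), 'grip_force': 0.0, 'opening': 0.9986463121337504} -18.8
top clamp 0.67 [204.5 324.2] [574.8 -17.    0. ]
top notch_bar 0.58 [203.2 391. ] [ 576.1 -250.3   25. ]
top jaw_grip 0.97 [198.4 360.1] [ 572.5 -134.3  115. ]
top pad_front 0.88 [202.9 340.3] [570.6 -72.3  50. ]
top half_near 0.94 [200.5 324.8] [585.1 -19.1  20. ]
top half_near 0.84 [260.9 340. ] [376.  -72.3  20. ]
top half_far 0.75 [195.6 300.6] [602.   66.3  20. ]
top half_far 0.37 [215.2 446.3] [ 536.  -442.4   20. ]
top near_face 0.88 [269.5 343.6] [346.4 -83.   50. ]
top near_face 0.59 [194.7 312.6] [598.7  23.   50. ]
top far_face 0.8 [193.3 310.3] [603.6  31.   50. ]
top scraper 0.73 [230.5 298.8] [481.2  71.2   0. ]
top clay_figure 0.6 [185.  203.9] [643.  416.3   0. ]
top tool_pot 0.89 [215.9 444.3
[... 475 characters left out ...]
0.58 [208.4 290.3] [572.9 -72.1  50. ]
scene half_near 0.68 [182.6 308.2] [391.7 -71.2  20. ]
scene half_near 0.64 [219.5 304.4] [578.9 -24.5  20. ]
scene half_far 0.97 [229.3 334.9] [595.2  78.9  20. ]
scene near_face 0.91 [216.6 317.5] [586.1  21.   50. ]
scene near_face 0.67 [204.3 243.9] [ 594.6 -221.7   50. ]
scene far_face 0.93 [218.  324.3] [586.5  42.7  50. ]
scene far_face 0.63 [219.5 304.4] [609.5 -13.6  50. ]
scene scraper 0.56 [210.3 342.1] [481.5  75.   -0. ]
scene clay_figure 0.87 [264.2 449.7] [622.4 420.8   0. ]
scene tool_pot 0.57 [196.4 198. ] [ 547.7 -427.3    0. ]
scene clay_pat 0.6 [266.7 317.8] [734.1  65.1   0. ]
scene needle_tool 0.56 [239.9 260.6] [ 682. -132.    0.]
```

Run:
```python
from h import *
p=cam("top");save(p,"top2.png",(130,290,240,440),4)
p=cam("scene");save(p,"sc2.png",(140,290,200,400),4)
```

```text
(no output)
```

View pics/top2.png

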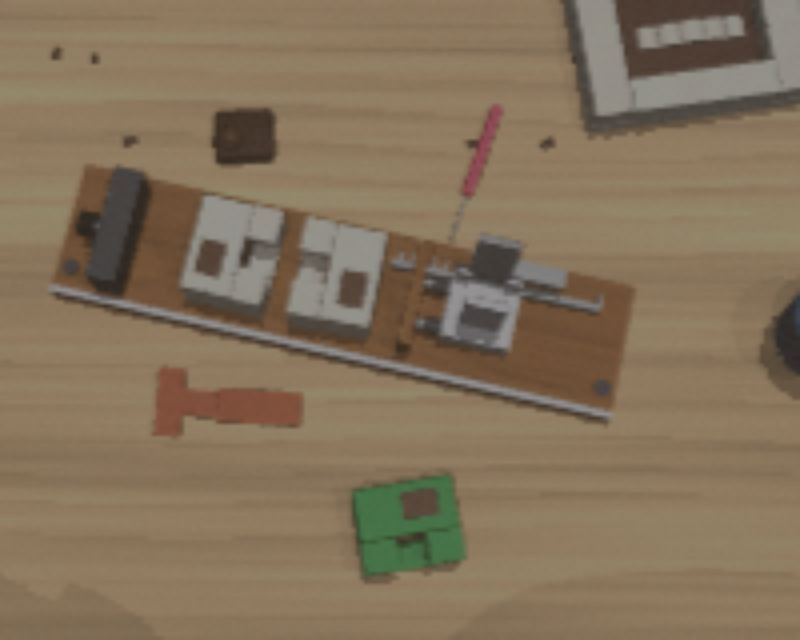

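View pics/sc2.png

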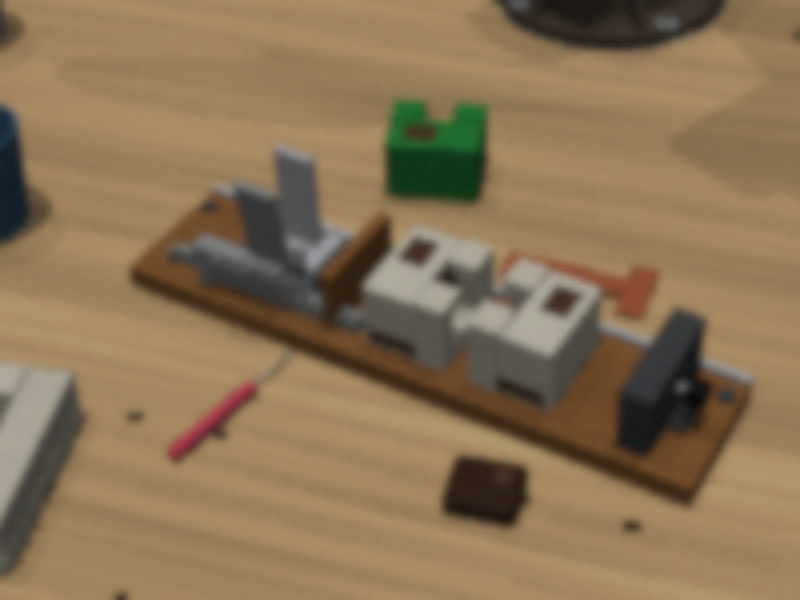

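Run:
```python
from h import *
np.set_printoptions(precision=1,suppress=True)
p=cam("top")
f=lambda x,y,z: atz(p,(130+y/4,240+x/4),z)
c=[f(85,165,20),f(52,287,20),f(608,412,20),f(635,288,20)]
print(np.array(c)); 
o=np.mean(c,0); dx=(c[0]+c[1]-c[2]-c[3])[:2]; yaw=np.arctan2(dx[1],dx[0]); print(o,yaw,np.linalg.norm(dx)/2)
R=np.array([[np.cos(yaw),-np.sin(yaw)],[np.sin(yaw),np.cos(yaw)]])
L=lambda w:(R.T@(w-o)[:2])
for nm,a in dict(stopA=(147,175,78),stopB=(122,288,78),pads=(418,250,72),padb=(402,352,72),nearA=(386,230,80),nearB=(365,330,80),farA=(208,197,80),farB=(185,295,80),levA=(478,236,137),levB=(523,243,137),fixA=(460,330,137),fixB=(500,340,137)).items(): print(nm,f(*a),L(f(*a)))
for n in ("jaw_grip","pad_front","near_face","far_face","half_near","half_far","notch_bar"):
  for cn in("top","scene"):
    q=cam(cn)
    for r in eyes.spot_point(n,q)[:2]: 
        w=atz(q,r["centre"],Z[n]); print(n,cn,round(r["score"],2),w,L(w))
s=env.state();print(s["tcp_rot"],s["eef_pos"], s["joints"])
save(cam("wrist"),"w1.png")
```

```text
[[ 690.2  208.8   20. ]
 [ 578.6  232.8   20. ]
 [ 472.3 -251.5   20. ]
 [ 581.7 -278.5   20. ]]
[580.7 -22.1  20. ] 1.3532589842814067 497.52957892080383
stopA [664.5 145.3  78. ] [181.5 -45.7]
stopB [566.  162.7  78. ] [177.3  54.3]
pads [602.1 -85.7  72. ] [-57.5 -34.6]
padb [514.5 -72.1  72. ] [-63.1  53.8]
nearA [617.3 -58.4  80. ] [-27.5 -43.6]
nearB [531.5 -41.   80. ] [-29.1  44. ]
farA [645.   92.6  80. ] [125.9 -38. ]
farB [560.  109.5  80. ] [124.1  48.6]
levA [ 598.6 -130.7  137. ] [-102.2  -40.9]
levB [ 593.1 -166.8  137. ] [-138.6  -43.3]
fixA [ 521.6 -115.5  137. ] [-104.    37.5]
fixB [ 513.8 -147.2  137. ] [-136.5   38.3]
jaw_grip top 0.93 [ 573.9 -142.5  115. ] [-119.   -19.3]
jaw_grip scene 0.88 [ 581.9 -126.6  115. ] [-101.8  -23.7]
jaw_grip scene 0.22 [ 650.5 -337.2  115. ] [-292.6 -136.2]
pad_front top 0.8 [565.  -65.1  50. ] [-45.4   6.1]
pad_front top 0.22 [480.9  76.6  50. ] [ 74.8 118.8]
pad_front scene 0.85 [571.1 -71.1  50. ] [-49.9  -1.2]
near_face top 0.7 [596.9  28.8  50. ] [53.2 -4.8]
near_face scene 0.61 [567.9  22.7  50. ] [41.  22.2]
near_face scene 0.56 [375.3 -59.3  50. ] [-80.6 192.5]
far_face top 0.76 [600.7  34.7  50. ] [59.8 -7.3]
far_face scene 0.86 [587.8  41.2  50. ] [63.4  6.7]
far_face scene 0.68 [680.9 411.2  50. ] [444.8  -4.3]
half_near top 0.78 [377.3 -73.   20. ] [-93.5 187.6]
half_near top 0.72 [588.3 -24.3  20. ] [-0.5 -7.9]
half_near scene 0.84 [405.5 -66.5  20. ] [-81.1 161.5]
half_near scene 0.78 [580.1 -11.9  20. ] [9.9 2.8]
half_far top 0.77 [606.8  63.5  20. ] [89.3 -7. ]
half_far scene 0.96 [596.5  80.8  20. ] [103.9   6.8]
notch_bar top 0.84 [ 577.2 -243.    25. ] [-216.5  -44.2]
notch_bar scene 0.63 [ 552.6 -248.6   25. ] [-227.2  -21.4]
[3.1 0.  2.7] [280.7 558.4 214.6] [ 1.   0.5  1.6 -0.   1.1 -0.1]
```

```bash
python3 -m inch '[[[-0.64,-0.55,-0.05],0,-1],[[-0.64,-0.55,-0.05],0,-1],[[-0.64,-0.55,-0.05],0,-1],[[-0.64,-0.55,-0.05],0,-1],[[-0.64,-0.55,-0.05],0,-1],[[-0.64,-0.55,-0.05],0,-1],[[-0.64,-0.55,-0.05],0,-1],[[-0.64,-0.55,-0.05],0,-1],[[-0.64,-0.55,-0.05],0,-1],[[-0.64,-0.55,-0.05],0,-1]]'
python3 -m inch '[[[-0.64,-0.55,-0.05],0,-1],[[-0.64,-0.55,-0.05],0,-1],[[-0.64,-0.55,-0.05],0,-1],[[-0.64,-0.55,-0.05],0,-1],[[-0.64,-0.55,-0.05],0,-1],[[0,0,0],1,-1],[[0,0,0],1,-1],[[0,0,0],1,-1],[[0,0,0],1,-1],[[0,0,0],1,-1]]'
python3 -m inch '[[[0,0,0],1,-1],[[0,0,0],1,-1],[[0,0,0],1,-1],[[0,0,0],1,-1],[[0,0,0],1,-1],[[0,0,0],1,-1],[[0,0,0],1,-1],[[0,0,0],1,-1],[[0,0,0],1,-1],[[0,0,0],1,-1]]'
python3 - <<'E'
from h import *
np.set_printoptions(precision=3,suppress=True)
s=env.state();print(s["t"],s["tcp_rot"],s["eef_pos"],s["joints"])
p=cam("wrist");save(p,"w2.png")
for n in ("jaw_grip","pad_front","notch_bar"):
    for r in eyes.spot_point(n,p)[:2]: print(n,r["score"],r["centre"],atz(p,r["centre"],Z[n]))
E
```

```text
t: 4.35
eef_pos: [476.1, 89.5, 245.0]
tcp_rot: [3.141, 0.0, 2.676]
ft_force: [0.9, 0.2, -0.8]
opening: 1.001
grip_force: 0.0
t: 5.6
eef_pos: [573.0, -142.5, 259.6]
tcp_rot: [3.141, -0.0, 2.237]
ft_force: [-0.4, 0.0, -1.0]
opening: 0.998
grip_force: 0.0
t: 6.85
eef_pos: [573.0, -142.5, 259.6]
tcp_rot: [3.142, -0.0, 1.364]
ft_force: [0.3, 0.9, 0.1]
opening: 1.0
grip_force: 0.0
6.85 [ 3.142 -0.     1.364] [ 572.965 -142.526  259.64 ] [-0.356  0.4    1.588  0.     1.154 -0.149]
jaw_grip 0.56 [183.6, 320.6] [ 568.545 -135.615  115.   ]
pad_front 0.78 [124.1, 313.6] [571.889 -73.463  50.   ]
pad_front 0.19 [39.9, 310.9] [589.372  19.926  50.   ]
notch_bar 0.96 [242.5, 335.1] [ 565.13  -247.675   25.   ]
```

View pics/w2.png

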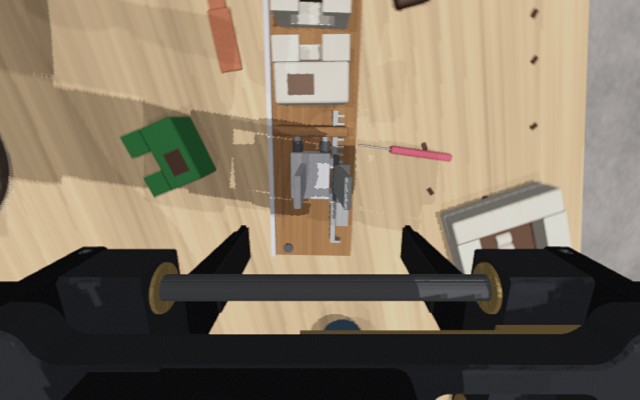

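Run:
```python
from h import *
p=cam("wrist");save(p,"w3.png",(110,260,260,365),5)
import os
im=cv2.imread("pics/w3.png");cv2.imwrite("pics/w3.png",im[:600])
```

```text
(no output)
```

View pics/w3.png

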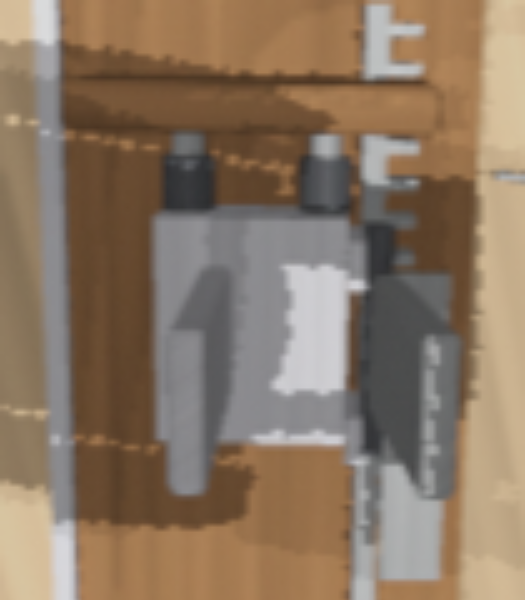

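Run:
```python
from h import *
np.set_printoptions(precision=2,suppress=True)
p=cam("wrist")
f=lambda x,y,z: atz(p,(110+y/5,260+x/5),z)
a,b=f(168,411,137),f(460,416,137)
print(a,b,np.linalg.norm(a-b),(a+b)/2)
for q in((168,330),(168,492),(460,335),(460,498)):print(f(*q,137))
d=f(168,330,137)-f(168,492,137);print("yaw plate",np.arctan2(d[1],d[0]))
# board edge: metal strip bright edge left & z=20, use full picture
e=atz(p,(5,270.5),20)-atz(p,(250,273.5),20);print("edge yaw",np.arctan2(e[1],e[0]))
# notch bar inner edge and pad
d=f(100,133,72)-f(430,133,72);print("pad dir yaw",np.arctan2(d[1],d[0])-np.pi/2)
# delta in tool axes
s=env.state();y=s["tcp_rot"][2];m=((a+b)/2-s["eef_pos"])[:2]
for z in [0]:print("tool dx,dy mm",m@[np.cos(y),np.sin(y)],m@[np.sin(y),-np.cos(y)])
g=p["pixels"].astype(int)
for r in (10,40,70,130,200,240): print(r,g[r,262:284].sum(1))
```

```text
[ 540.9 -134.1  137. ] [ 599.39 -147.19  137.  ] 59.935340027319384 [ 570.14 -140.64  137.  ]
[ 544.78 -117.65  137.  ]
[ 536.89 -151.06  137.  ]
[ 602.38 -130.53  137.  ]
[ 596.26 -164.59  137.  ]
yaw plate 1.338982635318366
edge yaw 1.3316532136246901
pad dir yaw 1.3681078790623853
tool dx,dy mm 1.2751793814973036 -3.181907000029155
10 [560 604 628 629 628 587 454 349 373 393 421 425 424 424 424 424 427 457
 491 495 495 494]
40 [540 568 611 632 634 634 591 450 393 538 616 620 616 616 616 616 616 616
 616 616 616 616]
70 [517 515 545 608 639 638 640 579 397 344 372 467 522 549 620 622 620 620
 622 618 619 619]
130 [363 357 350 347 359 390 417 419 420 375 253 212 213 211 212 216 225 240
 261 262 265 263]
200 [353 355 358 361 363 357 354 372 407 419 417 393 307 215 220 227 223 225
 224 216 197 189]
240 [544 533 536 555 565 567 566 565 575 615 643 645 622 522 374 387 390 384
 376 370 362 363]
```

Run:
```python
from h import *
p=cam("wrist")
for z in (20,):
    e=atz(p,(10,268),z)-atz(p,(240,275.2),z);print(np.arctan2(e[1],e[0]))
g=p["pixels"].astype(int)
for r in (130,200,240):print(r,g[r,340:364].sum(1))
t=cam("top")
# wood mask fit in the top image: clamp mask
for r in eyes.cut_out("clamp",t)[:1]:
    m=r["mask"].astype(np.uint8);ys,xs=np.nonzero(m)
    w=np.array([atz(t,(a,b),20)[:2] for a,b in zip(ys,xs)]).astype(np.float32)
    print(r["score"],cv2.minAreaRect(w))
```

```text
1.3506164095171493
130 [390 376 375 375 375 376 364 333 326 352 352 349 363 379 376 406 478 519
 542 562 565 567 568 572]
200 [226 229 227 253 369 473 498 447 340 325 318 337 399 469 502 502 497 493
 489 480 479 488 509 523]
240 [384 373 368 368 366 371 376 383 384 379 393 465 521 521 516 518 523 527
 529 530 533 541 544 544]
0.72 ((589.3893432617188, -14.966873168945312), (72.16715240478516, 98.6348648071289), 77.9156723022461)
```

```bash
python3 -m inch '[[[0.02,-0.17,0.2],0.15,-1],[[0,0,0.4],0,-1],[[0,0,0.4],0,-1],[[0,0,0.4],0,-1],[[0,0,0.4],0,-1],[[0,0,0.4],0,-1],[[0,0,0.3],0,-1],[[0,0,0.23],0,-1],[[0,0,0],0,-1],[[0,0,0],0,-1]]'
python3 - <<'E'
from h import *
p=cam("wrist");save(p,"w4.png")
E
```

```text
t: 8.55
eef_pos: [563.6, -139.4, 96.4]
tcp_rot: [3.141, 0.0, 1.354]
ft_force: [-0.0, -0.3, -0.3]
opening: 0.996
grip_force: 0.0
```

View pics/w4.png

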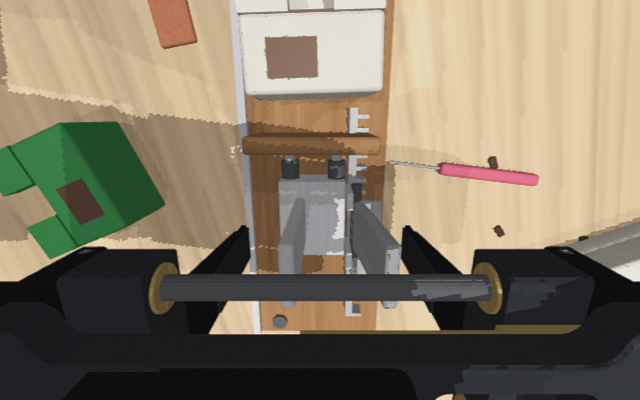

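The two plates (columns ~290 and ~385) stand between the open fingers (tips at 248 and 405), with the lever closer, as intended. Close.

```bash
python3 -m inch '[[[0,0,0],0,0.1],[[0,0,0],0,0.1],[[0,0,0],0,0.3],[[0,0,0],0,1],[[0,0,0],0,1],[[0,0,0],0,1],[[0,0,0],0,1],[[0,0,0],0,1],[[0,0,0],0,1],[[0,0,0],0,1]]'
```

```text
t: 9.85
eef_pos: [563.1, -139.3, 96.9]
tcp_rot: [3.141, 0.0, 1.354]
ft_force: [-7.0, 0.2, 12.7]
opening: 0.481
grip_force: 31.0
```

```bash
python3 -m inch '[[[0.03,0,0],0,1],[[0.05,0,0],0,1],[[0.05,0,0],0,1],[[0.05,0,0],0,1],[[0.05,0,0],0,1],[[0.05,0,0],0,1],[[0.05,0,0],0,1],[[0.05,0,0],0,1],[[0.05,0,0],0,1],[[0.05,0,0],0,1]]'
python3 -m inch '[[[0.05,0,0],0,1],[[0.05,0,0],0,1],[[0.05,0,0],0,1],[[0.05,0,0],0,1],[[0.05,0,0],0,1],[[0.05,0,0],0,1],[[0.05,0,0],0,1],[[0.05,0,0],0,1],[[0.05,0,0],0,1],[[0.05,0,0],0,1]]'
python3 - <<'E'
from h import *
p=cam("top");save(p,"t5.png",(150,250,240,400),5)
E
```

```text
t: 11.1
eef_pos: [569.3, -111.5, 96.9]
tcp_rot: [3.141, 0.001, 1.354]
ft_force: [-7.9, -3.3, 11.7]
opening: 0.475
grip_force: 31.0
t: 12.35
eef_pos: [575.7, -82.6, 96.9]
tcp_rot: [3.141, 0.001, 1.354]
ft_force: [-7.5, -5.7, 12.5]
opening: 0.48
grip_force: 31.0
```

View pics/t5.png

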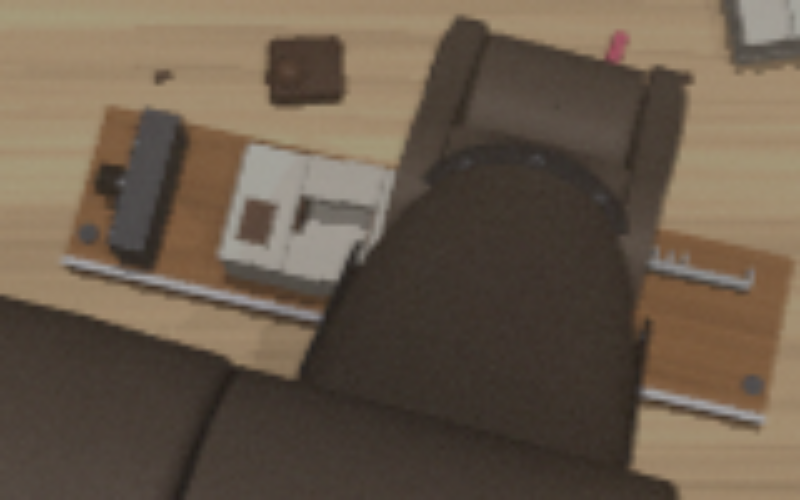

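```bash
python3 - <<'E'
from h import *
p=cam("top");f=lambda x,y,z: atz(p,(150+y/5,240+x/5),z)
u=np.array([np.cos(1.351),np.sin(1.351),0])
print("far back top",f(246,142,80)@u,f(222,248,80)@u,"stop face top",f(186,115,78)@u,f(158,222,78)@u,"tcp",env.state()["eef_pos"]@u)
E
python3 -m inch '[[[0.05,0,0],0,1],[[0.05,0,0],0,1],[[0.05,0,0],0,1],[[0.05,0,0],0,1],[[0.05,0,0],0,1],[[0,0,0],0,1],[[0,0,0],0,1],[[0,0,0],0,1],[[0,0,0],0,1],[[0,0,0],0,1]]'
```

```text
far back top 240.97966131590974 238.55276926763617 stop face top 285.8498443893362 285.3008983325933 tcp 45.179648844546676
t: 13.7
eef_pos: [579.0, -67.7, 96.9]
tcp_rot: [3.141, 0.001, 1.354]
ft_force: [-6.8, -3.1, 11.8]
opening: 0.479
grip_force: 31.0
```

```bash
python3 -m inch '[[[0.05,0,0],0,1],[[0.05,0,0],0,1],[[0.05,0,0],0,1],[[0.05,0,0],0,1],[[0.05,0,0],0,1],[[0.05,0,0],0,1],[[0.04,0,0],0,1],[[0.03,0,0],0,1],[[0.03,0,0],0,1],[[0.03,0,0],0,1]]'
python3 - <<'E'
from h import *
p=cam("top");save(p,"t6.png",(160,210,250,330),8)
E
```

```text
t: 14.95
eef_pos: [584.6, -42.8, 96.9]
tcp_rot: [3.141, 0.001, 1.354]
ft_force: [-7.2, -5.6, 11.1]
opening: 0.479
grip_force: 31.0
```

View pics/t6.png

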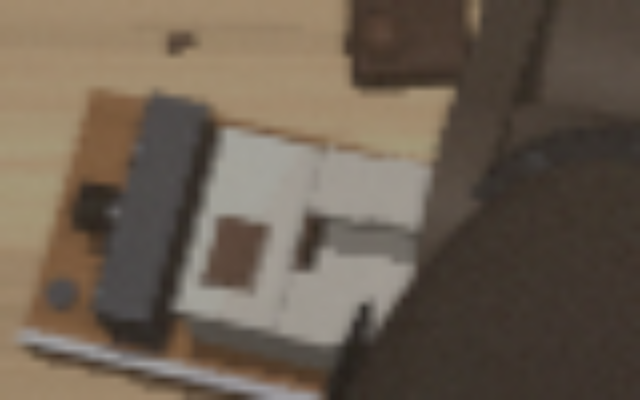

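```bash
python3 -m inch '[[[0.02,0,0],0,1],[[0.02,0,0],0,1],[[0.02,0,0],0,1],[[0.02,0,0],0,1],[[0.02,0,0],0,1],[[0.02,0,0],0,1],[[0,0,0],0,1],[[0,0,0],0,1],[[0,0,0],0,1],[[0,0,0],0,1]]'
```

```text
t: 16.25
eef_pos: [586.2, -35.6, 96.9]
tcp_rot: [3.141, 0.001, 1.354]
ft_force: [-6.1, -4.5, 10.3]
opening: 0.478
grip_force: 31.0
```

```bash
python3 -m inch '[[[0.02,0,0],0,1],[[0.02,0,0],0,1],[[0.02,0,0],0,1],[[0,0,0],0,1],[[0,0,0],0,1],[[0,0,0],0,1],[[0,0,0],0,1],[[0,0,0],0,1],[[0,0,0],0,1],[[0,0,0],0,1]]'
python3 - <<'E'
from h import *
F=[]
for i in range(6): cam("wrist"); F.append(env.state()["ft_force"])
u=np.array([.218,.976,0]);print(np.mean(F,0)@u,np.std(np.array(F)@u))
E
```

```text
t: 17.5
eef_pos: [586.9, -32.2, 96.9]
tcp_rot: [3.141, 0.001, 1.354]
ft_force: [-6.3, -4.8, 10.7]
opening: 0.479
grip_force: 31.0
-6.83587323123912 0.5044069658534543
```

```bash
cat > m.py <<'E'
from h import *
F=[]
for i in range(6): cam("wrist"); F.append(env.state()["ft_force"])
u=np.array([.218,.976,0]);s=env.state();print("F",np.mean(F,0)@u,"pos",s["eef_pos"]@u,s["t"])
E
python3 -m inch '[[[0.02,0,0],0,1],[[0.02,0,0],0,1],[[0.02,0,0],0,1],[[0,0,0],0,1],[[0,0,0],0,1],[[0,0,0],0,1],[[0,0,0],0,1],[[0,0,0],0,1],[[0,0,0],0,1],[[0,0,0],0,1]]'; python3 m.py
```

```text
t: 19.05
eef_pos: [587.7, -29.0, 96.9]
tcp_rot: [3.141, 0.001, 1.354]
ft_force: [-7.0, -7.0, 11.4]
opening: 0.479
grip_force: 31.0
F -8.55594589982314 pos 99.8371942043218 19.35
```

```bash
python3 -m inch '[[[0.02,0,0],0,1],[[0.02,0,0],0,1],[[0.01,0,0],0,1],[[0,0,0],0,1],[[0,0,0],0,1],[[0,0,0],0,1],[[0,0,0],0,1],[[0,0,0],0,1],[[0,0,0],0,1],[[0,0,0],0,1]]'; python3 m.py
```

```text
t: 20.6
eef_pos: [588.3, -26.3, 96.9]
tcp_rot: [3.141, 0.002, 1.354]
ft_force: [-8.5, -8.3, 9.9]
opening: 0.478
grip_force: 31.0
F -10.483222441719672 pos 102.58786548597311 20.9
```

```bash
python3 -m inch '[[[0.02,0,0],0,1],[[0.02,0,0],0,1],[[0.02,0,0],0,1],[[0.015,0,0],0,1],[[0,0,0],0,1],[[0,0,0],0,1],[[0,0,0],0,1],[[0,0,0],0,1],[[0,0,0],0,1],[[0,0,0],0,1]]'; python3 m.py
```

```text
t: 22.15
eef_pos: [589.2, -22.2, 96.9]
tcp_rot: [3.141, 0.002, 1.354]
ft_force: [-8.8, -11.5, 12.0]
opening: 0.479
grip_force: 31.0
F -13.142100615158018 pos 106.75028542905925 22.45
```

```bash
python3 -m inch '[[[0,0,0],0,-1],[[0,0,0],0,-1],[[0,0,0],0,-1],[[0,0,0],0,-1],[[0,0,0],0,-1],[[0,0,0],0,-1],[[0,0,0],0,-1],[[0,0,0],0,-1],[[0,0.08,0],0,-1],[[0,0,0],0,-1]]'
python3 -m inch '[[[0,0,-0.4],0,-1],[[0,0,-0.5],0,-1],[[0,0,-0.5],0,-1],[[0,0,-0.5],0,-1],[[0,0,-0.5],0,-1],[[-0.5,0,-0.3],0,-1],[[-0.5,0,0],0,-1],[[-0.5,0,0],0,-1],[[0,0,0],0,-1],[[0,0,0],0,-1]]'
python3 - <<'E'
from h import *
p=cam("wrist");save(p,"w7.png")
p=cam("scene");save(p,"s7.png",(150,270,220,380),5)
E
```

```text
t: 23.7
eef_pos: [594.5, -21.8, 95.8]
tcp_rot: [3.141, -0.0, 1.354]
ft_force: [0.2, -1.0, 0.6]
opening: 1.001
grip_force: 0.0
t: 24.95
eef_pos: [574.8, -109.1, 257.8]
tcp_rot: [-3.141, -0.0, 1.353]
ft_force: [0.2, 0.4, -0.2]
opening: 0.999
grip_force: 0.0
```

View pics/w7.png

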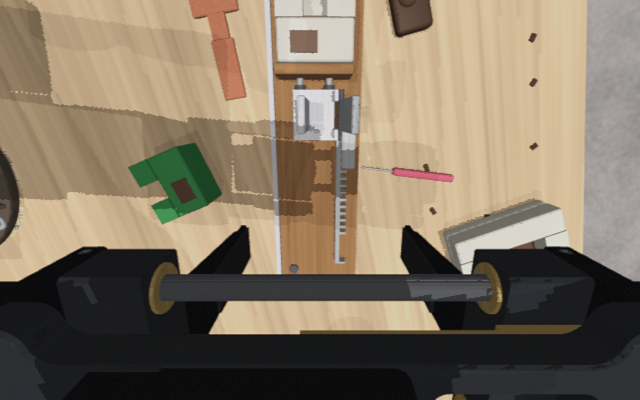

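View pics/s7.png

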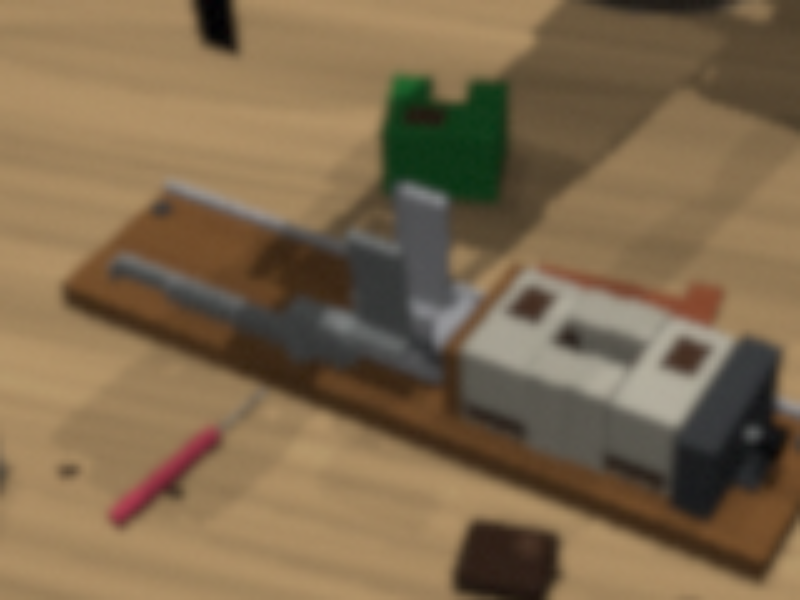

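Run:
```python
from h import *
p=cam("wrist");save(p,"w8.png",(65,155,265,370),6)
```

```text
(no output)
```

View pics/w8.png

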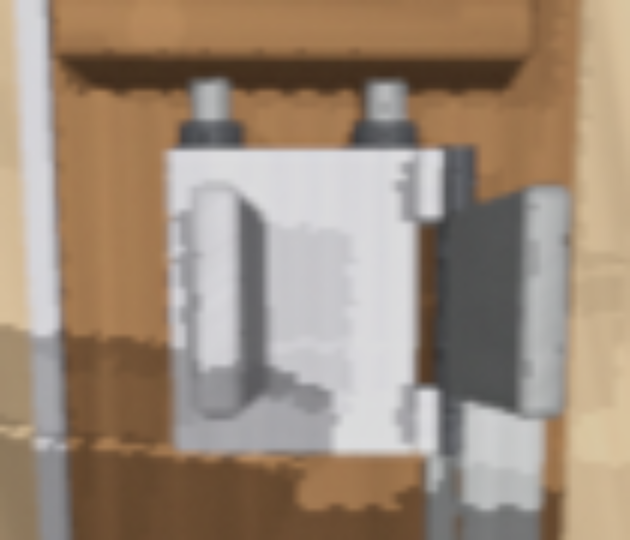

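Run:
```python
from h import *
p=cam("wrist");f=lambda x,y,z: atz(p,(65+y/6,265+x/6),z)
print(np.linalg.norm(f(190,190,137)-f(571,190,137)),np.linalg.norm(f(196,410,137)-f(562,412,137)))
u=np.array([.218,.976,0])
g=(f(200,410,137)+f(200,190,137)+f(560,190,137)+f(560,412,137))/4
print("jaw moved",(g-np.array([570.1,-140.6,137]))@u, "pad back to block",(f(390,58,72)-f(390,150,45))@u)
```

```text
59.318850585402565 58.87758024979149
jaw moved 109.78056089079541 pad back to block 13.99592130237688
```

```bash
python3 -c "
from h import *
print(env.job_done())"
```

```text
the job is handed in; nothing more can be done
None
```

The job is handed in, with no verdict returned: the mould is shut against the end stop, the lever reads as fully let go with the pawl in a notch, I estimate about 5 N of clamping force (not measured after release), and the arm is clear.

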